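# Load the vial photometer and hold the sample in the beam

## Robot

A 7-joint arm with a two-finger parallel gripper is mounted at the origin on a cart in front of the work surface, level with it; the furniture and walls round the work are solid. World frame = base frame: x ahead of the robot, y to its left, z up, the work surface at z = 0. Lengths are in m, angles in rad, forces in N, time in s.
With the tool pointing down it reaches from about 0.425 to 0.8 m from the base axis. Payload 8.3 kg.
Tool frame: the origin (TCP) lies between the finger pads; the fingertips stand 8 mm ahead of it and the grasp point (between the pads) lies 11 mm behind it; z points along the fingers, y is the line along which they close (so a half turn about z gives the same grasp; the last joint's range is limited). The gripper opens to 85 mm and grips with 20 to 120 N. Pads are 22 mm wide; open, the fingers measure 114 mm over their backs; the gripper's body (76 mm by 85 mm) begins 54 mm behind the grasp point. The pads swing forward as they close: fully open they stand 13 mm farther back than shut.
Start: joints at [-1.358, 0.383, 0.016, 1.37, -0.006, 1.388, -0.046], TCP at [0.17, 0.601, 0.239] pointing down, gripper open.
Joint ranges: [-2.95, 2.95], [-0.25, 2.06], [-1.52, 1.56], [0.18, 2.33], [-1.44, 4.58], [0.02, 2.06], [-3.01, 3.01]. Speed limits (rad/s): [2.39, 2.39, 3.01, 3.01, 3.14, 3.14, 3.14].

## Interface

Orientations are given as a rotation vector (axis times angle).
In Python, from cell import ctrl gives the robot as it stands.
- The arm moves only by the tool drive_tool, never from a script. Its argument "series" is a list of rows, each a list of 7 numbers: the shift along the tool's x, y, z in mm, then the turn, a rotation vector about the tool's x, y, z in rad, then the closure, from -1 (fully open) to 1 (shut). In form: [[dx, dy, dz, wx, wy, wz, grip], ...]. A call has exactly 10 rows; each row shifts and turns the commanded pose from where the row before left it, along the tool's axes as they then stand; what a row does not reach is not made up. A row lasts 1/8 s, in which the tool goes at most 62.5 mm and 10.7 degrees, less where a joint would pass 70% of its speed; a pose out of reach is approached as far as the arm can. A call with a gripper value outside its range is refused whole. The fingers move at their own pace and stop on an object; "grip_force" is the grip in N (left out, the last holds). Time passes only in rows, so rows that do not move let the fingers close, or fill a call up. It gives the time, the measured TCP pose, the force, the opening and the grip force at its end, in the units of the state.
- ctrl.sense(): the state, without advancing time (a new reading comes with each control period).
- ctrl.camera(name): name is "scene" or "top" or "wrist"; returns the picture (420x560x3 uint8, blue, green, red); there is no depth.
- ctrl.calibration(name): a dict with "intrinsics" (3x3 intrinsics, pixels), "cam_to_world" (4x4, takes a point from camera to world coordinates); the wrist camera has in their place "tool_from_camera" (4x4, takes a point from camera to tool coordinates, whose origin is the TCP and whose axes are the flange's). Camera axes: x right, y down, z forward; pixel columns grow to the right and rows downward; lengths in m; the calibration is good to about 2 mm. A picture is of the moment at which its call begins: read the wrist's pose just before it. calibration takes no time and is no camera call.
- ctrl.job_done(): hands the job in; it is judged then, once.
Trained networks look in the newest picture that a camera, given by its name, has taken for a name from the list of things; names that differ only in an ending like _2 or _b are one class to them, and where a whole thing is asked for, a point or a joint stands for the part that bears it (a point fixed in the world has none). Each returns a list of dicts, best first, with "confidence" (0 to 1); they miss things now and then, are a little off and sometimes report something else, mostly with a low value. They report only what shows in the picture. A call takes as long as a camera call. They do not tell look-alikes from the thing itself.
- ctrl.recognise(camera, query): "xy" ([column, row] in pixels, amid what is visible of it).
- ctrl.tip_of(camera, query): "xy" ([column, row] in pixels: a listed point, or the origin of a listed thing).
The state is a dict: "t": time; "q": joint angles; "qd": joint speeds; "effort": joint torques, N m; "tool_pos": TCP position; "tcp_rot": TCP orientation; "ft_force": force on the tool from outside, world axes, zero at the start; "ft_torque": the same for the moment, N m; "grip_width": finger opening in m; "finger_force": force on a finger pad.
Only numpy, scipy, OpenCV 4.12 (cv2) and the standard library are available. Lean on these libraries where they do the work, as an engineer would, in place of code of your own. Each camera call takes 0.05 s, during which the arm holds its last target. There are 200 camera calls.

## Task

Load the photometer's sliding carriage: stand the square reference block right down in the square pocket, and the vial that stands by itself beside the photometer (not those at the far back of the table) right down in the empty round pocket behind it; the vial already in the rear pocket stays there, and the other things on the table stay where they are. Then pull the carriage out towards its handle end, against its return spring, by the upright metal pull plate until that vial's pocket (the middle one) stands in the light beam, its marks in line with the index lines on the two towers, and hold it there for the reading. The program finishes while holding: do not let go of the pull plate, the spring would draw the carriage back.

Things in the scene. Friction and masses are not known exactly. Their poses are not given: they have to be found in the camera images.
- photometer: photometer, fixed at a varying place and yaw. Origin on the table, +x along the slideway from the pull plate (robot side) to the white rear housing, z up. White bed x -85 to 185 mm, 112 wide, 18 high; housing x 95 to 185, 74 high; lamp tower (white, +y) and detector tower (grey, -y) at x -55 to -21, 78 high, inner faces at y +-25; guide rails at y +-21.5, 27 high
- carriage (a joint): how far the carriage is pulled out from home, m, along the photometer's -x: 0 home (as found), 0.036 square pocket in the beam, 0.068 middle (round) pocket in the beam: hold it there; 0.082 end stop. A spring always draws it home, 4 N at home, 8.3 N at 0.068; it slides easily and locks nowhere
- handle (a point): pinch point on the upright metal pull plate at the carriage's front end: middle of the plate, 66 mm above the table. Plate 10 mm thick (photometer x), 36 mm wide (y), from 24 to 80 mm above the table; behind it a flat tongue, top 30 mm, a bracket to 37 mm; towers begin 55 mm behind it when home. Moves with the carriage
- beam (a point): where the light beam crosses the slideway, midway between the towers, 62 mm above the table
- square_pocket (a point): centre of the floor of the square pocket, 28 mm above the table; 25.5 x 25.5 mm, sides along the photometer's x and y, 22 mm deep (rim 50 mm above the table; carriage block 36 mm wide). Front pocket, nearest to the pull plate. Axes like the photometer's. Moves with the carriage
- round_pocket (a point): centre of the floor of the middle pocket, round, 26.5 mm in diameter, 22 mm deep, 32 mm behind the square one; empty at the start. Moves with the carriage
- rear_pocket (a point): centre of the floor of the rear pocket, round, 26.5 mm in diameter, 22 mm deep, 32 mm behind the middle one. Moves with the carriage
- vial_centre (a point): centre (half-way up) of the capped glass vial that stands loose on the table, upright: 23 mm in diameter, 58 mm high, 22 g
- rear_vial_centre (a point): centre (half-way up) of the like vial that already stands in the rear pocket: 23 mm in diameter, 58 mm high, top 86 mm above the table
- standard_centre (a point): centre (half-way up) of the square reference block, white with a grey cap, standing on the table: 22 x 22 mm, 56 mm high, 50 g; its x and y axes are square to its sides
- cup: clear plastic cup, 74 mm in diameter, 72 mm high; bystander, stays where it is (origin under its centre)
- dish_open: glass petri dish with seeds, 98 mm in diameter, 17 mm high; bystander, stays where it is
- tin_lid: small round tin lid, 51 mm in diameter, 13 mm high; bystander, stays where it is
- forceps: steel forceps lying on the table, 132 mm long, 10 mm high; bystander, stays where it is
- timer: round kitchen-type timer with a turning knob, 69 mm in diameter, 48 mm high; bystander, stays where it is
Not all that is in view belongs to the job. Leave any pink look-alike of the part that bears rear_vial_centre alone. Leave any black look-alike of the part that bears vial_centre alone.

How it is judged:
On the way, in this order (a step that is already met when the one before it is completed fails the run):
1. the reference block stands right down in the square pocket and the loose vial right down in the middle pocket, both let go of (horizontal distance between standard_centre and square_pocket below 0.005 m and z of standard_centre in the frame of square_pocket between 0.025 and 0.031 m and angle between each of standard_centre, vial_centre's own z axis and vertical below 0.15 rad and horizontal distance between vial_centre and round_pocket below 0.005 m and z of vial_centre in the frame of round_pocket between 0.026 and 0.032 m and contact force between the fingers and standard below 0.2 N and contact force between the fingers and vial below 0.2 N), for 0.2 s.
2. the carriage is pulled out until the middle pocket stands in the beam (value of joint carriage between 0.064 and 0.072 m and contact force between the fingers and carriage above 2 N), for 0.3 s.
At the end, for the whole second after the job is handed in: The fingers hold the carriage (over 2 N) at rest, middle pocket within 4 mm of the beam (joint 0.064 to 0.072 m); block in the square, loose vial in the middle, other vial in the rear pocket, each upright (0.15 rad), fully down (3 mm) and within 5 mm of its pocket's centre (all of step 2 and velocity of joint carriage between -0.01 and 0.01 m/s and horizontal distance between standard_centre and square_pocket below 0.005 m and z of standard_centre in the frame of square_pocket between 0.025 and 0.031 m and angle between each of standard_centre, vial_centre, rear_vial_centre's own z axis and vertical below 0.15 rad and horizontal distance between vial_centre and round_pocket below 0.005 m and z of vial_centre in the frame of round_pocket between 0.026 and 0.032 m and horizontal distance between rear_vial_centre and rear_pocket below 0.005 m and z of rear_vial_centre in the frame of rear_pocket between 0.026 and 0.032 m); the arm keeps its last pose, push and grip.
It fails at once if a bystander (cup, dish, tin lid, forceps, timer) is shoved more than 25 mm (distance of any of cup, dish_open, tin_lid, forceps, timer from where it was at the start of the episode above 0.025 m).
It also fails if it takes over 61 s, if anything falls off the work surface, if the arm or the gripper's body presses on something with over 40 N, if the wrist force passes 120 N, or if a joint passes its speed limit or range.

## Working session

There is one attempt and no reset: what is moved stays moved. The work goes in short steps, Python scripts to look and compute and a tool call to move; the robot and the scene stay as the last step left them, time stands still between calls to the robot, and variables do not carry over. Pictures are saved under pics/ and viewed, at most 10 in all, crops included, and the job is handed in when it is done.

Besides the shell and the picture viewer there is one more tool, called as name(argument=value, ...), one argument or row to a line, values as JSON. drive_tool: Moves the arm, as the interface text tells. Its arguments: {"type":"object","properties":{"series":{"type":"array"},"grip_force":{"type":"number"}},"required":["series"]}

```bash
mkdir -p pics
cat > h.py <<'E'
import numpy as np,cv2
from cell import ctrl
from scipy.spatial.transform import Rotation as R
def cam(n):
    c=ctrl.calibration(n);K=np.array(c["intrinsics"])
    if n=="wrist":
        s=ctrl.sense();T=np.eye(4);T[:3,:3]=R.from_rotvec(s["tcp_rot"]).as_matrix();T[:3,3]=s["tool_pos"]
        return K,T@np.array(c["tool_from_camera"])
    return K,np.array(c["cam_to_world"])
def at(C,xy,z):
    K,T=C;d=T[:3,:3]@np.linalg.solve(K,[xy[0],xy[1],1.]);o=T[:3,3]
    return o+d*(z-o[2])/d[2]
def proj(C,p):
    K,T=C;q=K@(T[:3,:3].T@(np.array(p)-T[:3,3]));return q[:2]/q[2]
E
python3 - <<'E'
from h import *
print(ctrl.sense())
ims=[]
for n in("scene","top"):
    im=ctrl.camera(n);cv2.imwrite(f"pics/{n}0.png",im);C=cam(n);print(n,C[1][:3,3].round(3))
    for q,z in(("handle",.066),("beam",.062),("square_pocket",.028),("round_pocket",.028),("rear_pocket",.028),("vial_centre",.029),("rear_vial_centre",.057),("standard_centre",.028),("photometer",0)):
        print(q,[(np.round(d["xy"]),round(d["confidence"],2),at(C,d["xy"],z)[:2].round(4)) for d in ctrl.tip_of(n,q)[:4]])
E
```

```text
{'t': 0.0, 'q': array([-1.35789821,  0.38424452,  0.016358  ,  1.37115853, -0.0063095 ,
        1.38819691, -0.04649633]), 'qd': array([-5.57206787e-04,  2.97872338e-04,  3.01189448e-04, -6.17403495e-04,
        9.51850368e-04,  4.50503928e-04, -2.45304992e-05]), 'effort': array([ 6.12029926e-04, -6.27599359e+01,  8.44672155e-01, -3.71820152e+01,
        1.65973924e-02,  1.41065204e-02, -1.85223868e-06]), 'tool_pos': array([0.17001713, 0.60092345, 0.23827278]), 'tcp_rot': array([-4.31691330e-01, -3.11153880e+00,  3.05133253e-03]), 'ft_force': array([ 0.55062015, -0.37341066,  0.4748384 ]), 'ft_torque': array([ 0.06564856, -0.01887729,  0.03381586]), 'finger_force': 0.0, 'grip_width': 0.08553833274722361}
scene [-0.144  0.566  0.616]
handle [(array([276., 210.]), 0.57, array([ 0.5313, -0.0139]))]
beam [(array([260., 200.]), 0.92, array([ 0.5988, -0.0201]))]
square_pocket [(array([254., 205.]), 0.87, array([ 0.6339, -0.0239])), (array([238., 187.]), 0.69, array([ 0.7405, -0.0477]))]
round_pocket [(array([249., 199.]), 0.72, array([ 0.6652, -0.0331]))]
rear_pocket [(array([240., 194.]),
[... 805 characters left out ...]
 0.6751, -0.0201])), (array([373., 276.]), 0.16, array([ 0.3674, -0.1987]))]
rear_pocket [(array([298., 136.]), 0.76, array([ 0.7031, -0.0271]))]
vial_centre [(array([218., 274.]), 0.75, array([0.3721, 0.157 ])), (array([205., 219.]), 0.63, array([0.4996, 0.1911])), (array([172., 224.]), 0.55, array([0.4881, 0.2672]))]
rear_vial_centre [(array([296., 131.]), 0.68, array([ 0.7055, -0.0216])), (array([341., 146.]), 0.57, array([ 0.6703, -0.1267]))]
standard_centre [(array([296., 160.]), 0.59, array([ 0.6432, -0.0234])), (array([406., 221.]), 0.49, array([ 0.495 , -0.2806])), (array([165., 276.]), 0.4, array([0.3681, 0.2788]))]
photometer [(array([295., 164.]), 0.87, array([ 0.6424, -0.0217]))]
```

View pics/scene0.png

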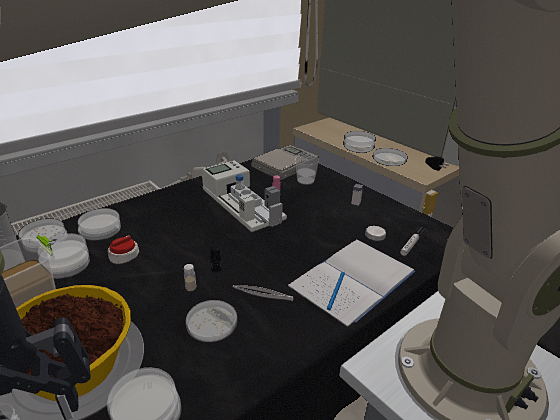

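View pics/top0.png

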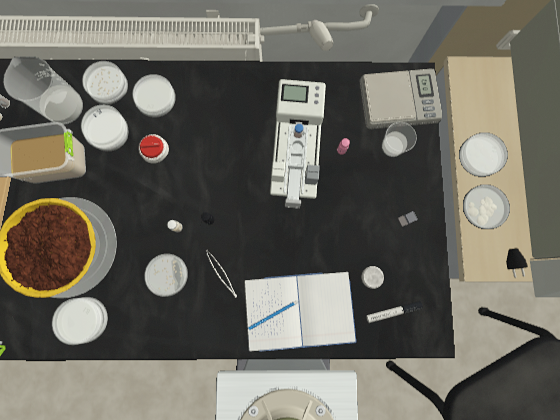

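The scene view shows the photometer at about (243,197). There are three loose vial-like things: white-capped (190,277), black (215,260) and pink (277,183). The block is at (357,194). In the top view they are at (175,226), (208,218), (343,146) and (408,219). The white-capped vial at (190,277) is the one meant, because it is neither the black nor the pink look-alike. I'll confirm with one crop.

Run:
```python
from h import *
s=cv2.imread("pics/scene0.png");t=cv2.imread("pics/top0.png")
def c(im,x,y,w,h,W,H):return cv2.resize(im[y-h//2:y+h//2,x-w//2:x+w//2],(W,H),interpolation=cv2.INTER_CUBIC)
o=np.vstack([np.hstack([c(s,203,268,66,50,396,300),c(s,357,194,66,50,396,300)]),np.hstack([c(t,298,145,66,50,396,300)*1,c(t,300,180,66,50,396,300)])])
cv2.imwrite("pics/crop1.png",o)
C=cam("top");S=cam("scene")
for n,pt,ps in(("vial",(175,226),(190,277)),("std",(408,219),(357,194)),("black",(208,218),(215,260))):
    for z in(.0,.029,.058): print(n,z,at(C,pt,z)[:2].round(3),at(S,ps,z)[:2].round(3))
for n in("scene","top"):
    for q in("vial_centre","standard_centre","cup","timer","dish_open","tin_lid","forceps"): print(n,q,[(np.round(d["xy"]),round(d["confidence"],2),at(cam(n),d["xy"],.02)[:2].round(3)) for d in ctrl.recognise(n,q)[:4]])
```

```text
vial 0.0 [0.486 0.268] [0.514 0.243]
vial 0.029 [0.482 0.261] [0.483 0.258]
vial 0.058 [0.479 0.253] [0.452 0.273]
std 0.0 [ 0.504 -0.296] [ 0.532 -0.331]
std 0.029 [ 0.5   -0.286] [ 0.501 -0.289]
std 0.058 [ 0.496 -0.277] [ 0.469 -0.247]
black 0.0 [0.506 0.19 ] [0.53  0.168]
black 0.029 [0.501 0.185] [0.498 0.186]
black 0.058 [0.497 0.18 ] [0.467 0.205]
scene vial_centre [(array([212., 261.]), 0.7, array([0.509, 0.187])), (array([189., 280.]), 0.58, array([0.486, 0.259]))]
scene standard_centre [(array([359., 191.]), 0.62, array([ 0.521, -0.322]))]
scene cup [(array([306., 168.]), 0.79, array([ 0.724, -0.304])), (array([262., 210.]), 0.66, array([ 0.611, -0.036])), (array([186., 278.]), 0.45, array([0.496, 0.262]))]
scene timer [(array([121., 251.]), 0.61, array([0.669, 0.329])), (array([242., 202.]), 0.58, array([ 0.679, -0.018]))]
scene dish_open [(array([210., 321.]), 0.8, array([0.36 , 0.287]))]
scene tin_lid [(array([372., 232.]), 0.72, array([ 0.36 , -0.183])), (array([359., 192.]), 0.65, array([ 0.514, -0.316]))]
scene forceps [(array([261., 294.]), 0.87, array([0.358, 0.167])), (array([244., 198.]), 0.6, array([ 0.689, -0.032]))]
top vial_centre [(array([208., 219.]), 0.56, array([0.5  , 0.187])), (array([172., 224.]), 0.49, array([0.488, 0.269]))]
top standard_centre [(array([296., 163.]), 0.7, array([ 0.638, -0.022])), (array([406., 222.]), 0.44, array([ 0.493, -0.285]))]
top cup []
top timer [(array([153., 148.]), 0.85, array([0.675, 0.326]))]
top dish_open [(array([163., 276.]), 0.74, array([0.368, 0.285]))]
top tin_lid [(array([372., 276.]), 0.89, array([ 0.368, -0.198])), (array([173., 223.]), 0.4, array([0.49 , 0.268]))]
top forceps [(array([232., 291.]), 0.4, array([0.334, 0.127]))]
```

View pics/crop1.png

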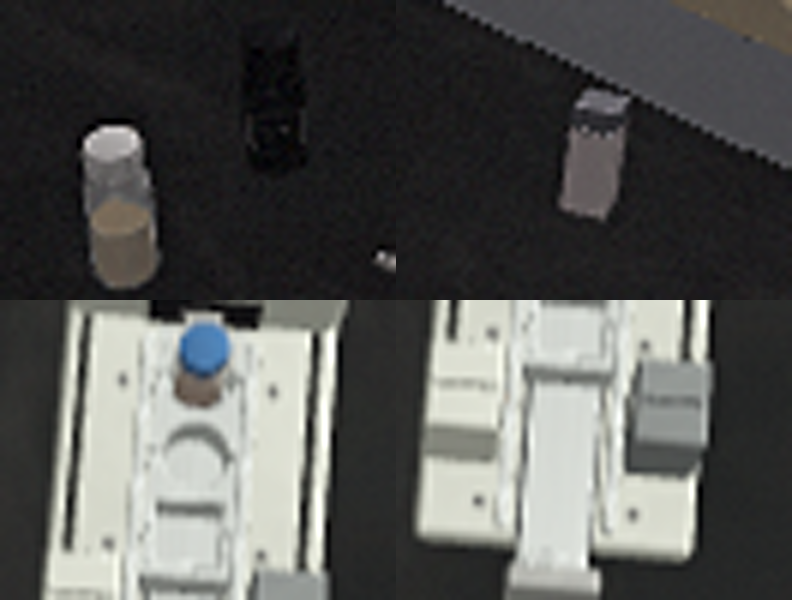

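The crop shows the white-capped vial with amber liquid upper left and the all-black look-alike beside it. The block with its grey cap is upper right, and the blue-capped vial sits in the rear pocket. The target vial and block are confirmed.

drive_tool(
  series=[
    [-49.3,-30.6,4,0,0,0,-0.2],
    [-49.3,-30.6,4,0,0,0,-0.2],
    [-49.3,-30.6,4,0,0,0,-0.2],
    [-49.3,-30.6,4,0,0,0,-0.2],
    [-49.3,-30.6,4,0,0,0,-0.2],
    [-49.3,-30.6,4,0,0,0,-0.2],
    [-49.3,-30.6,4,0,0,0,-0.2],
    [-49.3,-30.6,4,0,0,0,-0.2],
    [0,0,0,0,0,-0.11,-0.2],
    [0,0,0,0,0,-0.11,-0.2],
  ],
)

```text
t: 2.95
tool_pos: [0.4836, 0.2575, 0.2072]
tcp_rot: [-0.085, -3.14, 0.0]
ft_force: [0.5, -0.1, -0.3]
grip_width: 0.0515
finger_force: 0.0
```

```bash
cat >> h.py <<'E'
def go(p,yaw):
    "shift (mm) in the present tool axes, then turn about tool z so that tool y lies along yaw+90deg (mod half turn)"
    s=ctrl.sense();M=R.from_rotvec(s["tcp_rot"]).as_matrix()
    w=(np.arctan2(M[1,1],M[0,1])-(yaw+np.pi/2)+np.pi/2)%np.pi-np.pi/2
    print("t",round(s["t"],2),"tcp",s["tool_pos"].round(4),"tilt",M[:,2].round(3),"w",round(s["grip_width"],4),"| move mm",(M.T@(np.array(p)-s["tool_pos"])*1000).round(1),"turn",round(w,3),"F",s["ft_force"].round(1))
def see(n,qs):
    C=cam(n);im=ctrl.camera(n)
    for q,z in qs: print(q,[(np.round(d["xy"]),round(d["confidence"],2),at(C,d["xy"],z).round(4)[:2]) for d in ctrl.tip_of(n,q)[:3]])
    return C,im
E
python3 - <<'E'
from h import *
C,im=see("wrist",[("vial_centre",.029)])
cv2.imwrite("pics/w1.png",im);print(C[1].round(3))
go([.483,.258,.036],-.05)
E
```

```text
vial_centre [(array([280., 194.]), 0.83, array([0.4839, 0.2611])), (array([346., 354.]), 0.63, array([0.6519, 0.3192]))]
[[ 0.055  0.963  0.264  0.416]
 [ 0.998 -0.053 -0.014  0.26 ]
 [ 0.     0.264 -0.964  0.341]
 [ 0.     0.     0.     1.   ]]
t 3.05 tcp [0.4831 0.2583 0.2073] tilt [-0.  0. -1.] w 0.0513 | move mm [ 1.000e-01 -3.000e-01  1.713e+02] turn -0.005 F [ 0.9  0.4 -0.2]
```

View pics/w1.png

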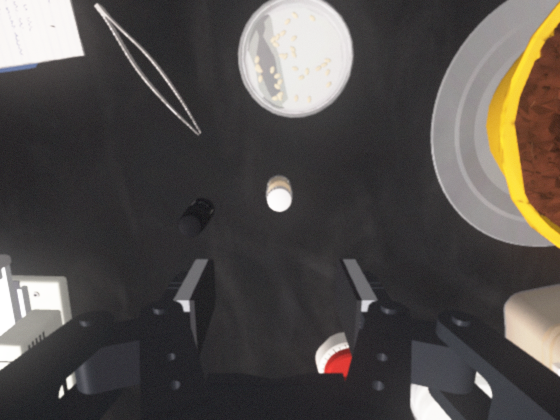

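The picture shows the white-capped vial upright between the fingers at (279,194), with the black one clear at (197,215).

drive_tool(
  series=[
    [0,2,35,0,0,0,-0.2],
    [0,0,35,0,0,0,-0.2],
    [0,0,35,0,0,0,-0.2],
    [0,0,35,0,0,0,-0.2],
    [0,0,31,0,0,0,-0.2],
    [0,0,0,0,0,0,-0.2],
    [0,0,0,0,0,0,1],
    [0,0,0,0,0,0,1],
    [0,0,0,0,0,0,1],
    [0,0,0,0,0,0,1],
  ],
  grip_force=40,
)

```text
t: 4.3
tool_pos: [0.4842, 0.2612, 0.0381]
tcp_rot: [0.088, 3.138, 0.003]
ft_force: [-0.5, -0.7, 6.8]
grip_width: 0.022
finger_force: 39.4
```

drive_tool(
  series=[
    [0,0,-45,0,0,0,1],
    [0,0,-45,0,0,0,1],
    [0,0,-50,0,0,0,1],
    [-24,-54,0,0,0,0,1],
    [-24,-54,0,0,0,0,1],
    [-24,-54,0,0,0,0,1],
    [-24,-54,0,0,0,0,1],
    [-24,-54,0,0,0,0,1],
    [0,0,0,0,0,0,1],
    [0,0,0,0,0,0,1],
  ],
)

```text
t: 5.55
tool_pos: [0.5878, -0.0157, 0.1765]
tcp_rot: [0.089, 3.14, 0.001]
ft_force: [-0.2, 1.0, -0.5]
grip_width: 0.0217
finger_force: 39.3
```

Run:
```python
from h import *
qs=[("handle",.066),("square_pocket",.028),("round_pocket",.028),("rear_pocket",.028),("rear_vial_centre",.057),("beam",.062)]
C,im=see("wrist",qs)
cv2.imwrite("pics/w2.png",im);np.save("pics/C2.npy",C[1])
go([.67,-.02,.068],-.05)
```

```text
handle [(array([272., 134.]), 0.6, array([ 0.5321, -0.015 ]))]
square_pocket []
round_pocket []
rear_pocket [(array([268., 327.]), 0.85, array([ 0.7022, -0.0291]))]
rear_vial_centre [(array([140., 310.]), 0.85, array([ 0.6627, -0.1272])), (array([269., 348.]), 0.81, array([ 0.7032, -0.028 ]))]
beam [(array([274., 230.]), 0.81, array([ 0.6009, -0.018 ])), (array([267., 329.]), 0.26, array([ 0.6819, -0.0284]))]
t 5.9 tcp [ 0.5878 -0.0149  0.1764] tilt [ 0.  0. -1.] w 0.0222 | move mm [-82.4  -0.7 108.4] turn -0.004 F [ 0.1 -0.1  0.2]
```

View pics/w2.png

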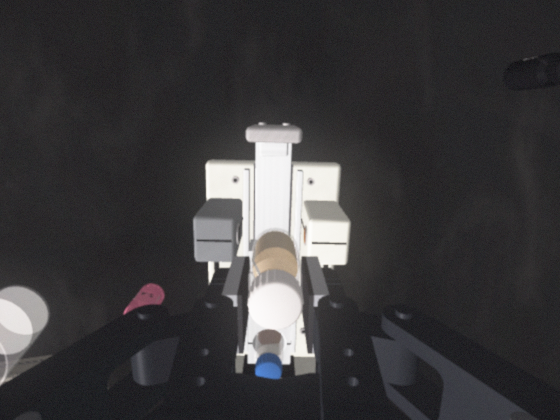

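The picture shows the vial in hand and, behind it, the plate at (274,131), the towers at (219,230) and (325,230), and the blue-capped vial at (268,365). My own vial hides the pockets, so I'll look from the side.

drive_tool(
  series=[
    [20,30,0,0,0,0,1],
    [20,30,0,0,0,0,1],
    [20,30,0,0,0,0,1],
    [0,0,0,0,0,0,1],
    [0,0,0,0,0,0,1],
    [0,0,0,0,0,0,1],
    [0,0,0,0,0,0,1],
    [0,0,0,0,0,0,1],
    [0,0,0,0,0,0,1],
    [0,0,0,0,0,0,1],
  ],
)

```text
t: 7.15
tool_pos: [0.533, 0.0773, 0.1763]
tcp_rot: [-0.088, -3.14, 0.0]
ft_force: [0.5, 0.1, -0.7]
grip_width: 0.0216
finger_force: 39.3
```

Run:
```python
from h import *
qs=[("handle",.066),("square_pocket",.028),("round_pocket",.028),("rear_pocket",.028),("rear_vial_centre",.057),("beam",.062),("photometer",0)]
C,im=see("wrist",qs)
cv2.imwrite("pics/w3.png",im);np.save("pics/C3.npy",C[1])
cv2.imwrite("pics/w3c.png",cv2.resize(im[100:400,60:330],None,fx=2,fy=2,interpolation=cv2.INTER_CUBIC))
go([.67,-.02,.068],-.05)
```

```text
handle [(array([144., 222.]), 0.61, array([ 0.533 , -0.0164]))]
square_pocket [(array([168., 326.]), 0.69, array([ 0.6411, -0.0251])), (array([538., 320.]), 0.43, array([0.6534, 0.3036]))]
round_pocket [(array([533., 322.]), 0.41, array([0.6553, 0.299 ]))]
rear_pocket []
rear_vial_centre [(array([ 51., 367.]), 0.71, array([ 0.656 , -0.1166])), (array([160., 410.]), 0.51, array([ 0.7035, -0.0325]))]
beam [(array([155., 308.]), 0.74, array([ 0.6038, -0.0204]))]
photometer [(array([177., 309.]), 0.74, array([ 0.6408, -0.0244]))]
t 7.55 tcp [0.533  0.0774 0.1763] tilt [-0. -0. -1.] w 0.0215 | move mm [-142.2  -89.6  108.3] turn -0.006 F [-0.2  0.8  0.2]
```

View pics/w3c.png

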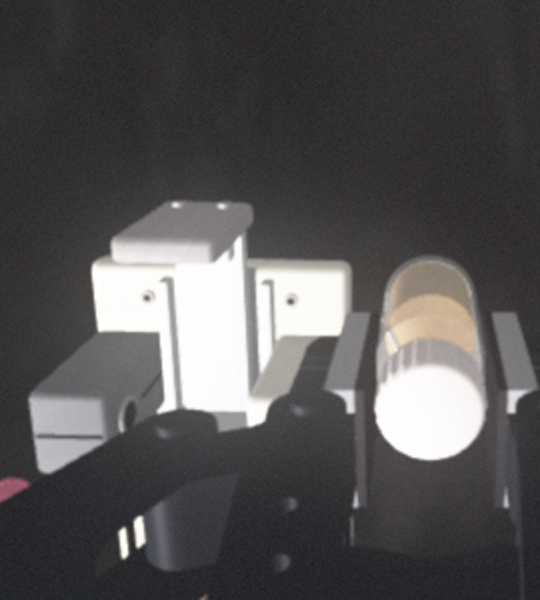

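Run:
```python
from h import *
im=cv2.imread("pics/w2.png");g=cv2.cvtColor(im,6).astype(float)
K=np.array(ctrl.calibration("wrist")["intrinsics"]);C=(K,np.load("pics/C2.npy"))
def edge(v,o):
    d=np.abs(np.diff(cv2.GaussianBlur(v[None],(5,1),1)[0]));k=d.argmax();a=d[max(k-2,0):k+3];i=np.arange(max(k-2,0),k+3)[:len(a)]
    return o+.5+(a*i).sum()/a.sum()
L=np.array([at(C,(edge(g[r,195:220],195),r),.018)[:2] for r in range(170,194,2)])
Rr=np.array([at(C,(edge(g[r,330:352],330),r),.018)[:2] for r in range(170,196,2)])
for e in(L,Rr):
    p=np.polyfit(e[:,0],e[:,1],1);print("edge yaw",np.arctan(p[0]).round(4),"y at x=.575",np.polyval(p,.575).round(4),"resid",np.std(e[:,1]-np.polyval(p,e[:,0])).round(5))
print("plate col profile",g[115:150,262].astype(int),g[115:150,285].astype(int))
for row in(130,134): print("plate row ends",[edge(g[row,a:b],a) for a,b in((235,257),(292,312))])
for c in(210,218,226,234): print("Lline",c,230+g[230:250,c].argmin())
for c in(318,326,334,342): print("Rline",c,232+g[232:252,c].argmin())
# blue cap
m=((im[...,0].astype(int)-im[...,2])>60).astype(np.uint8);n,_,st,ce=cv2.connectedComponentsWithStats(m)
for i in range(1,n):
    if st[i,4]>60: print("blue",st[i],ce[i].round(1))
cv2.imwrite("pics/w2c.png",cv2.resize(im[110:390,180:370],None,fx=2.1,fy=2.1,interpolation=cv2.INTER_CUBIC))
```

```text
edge yaw -0.0931 y at x=.575 -0.0735 resid 3e-05
edge yaw -0.0867 y at x=.575 0.0369 resid 0.00014
plate col profile [ 54  53  54  51  55  55  70 128 177 171 133 111 120 139 164 185 197 203
 204 204 203 205 207 210 207 206 202 230 243 243 243 244 245 245 244] [ 53  48  49  52  50  53  53  86 174 215 177 117 113 132 146 171 190 200
 205 206 202 197 200 199 203 206 206 202 223 237 236 237 238 238 239]
plate row ends [np.float64(245.38066254639747), np.float64(300.559889472477)]
plate row ends [np.float64(245.25757844693095), np.float64(300.4061213358531)]
Lline 210 240
Lline 218 240
Lline 226 241
Lline 234 244
Rline 318 243
Rline 326 243
Rline 334 243
Rline 342 243
blue [255 360  26  19 390] [267.6 369.7]
```

View pics/w2c.png

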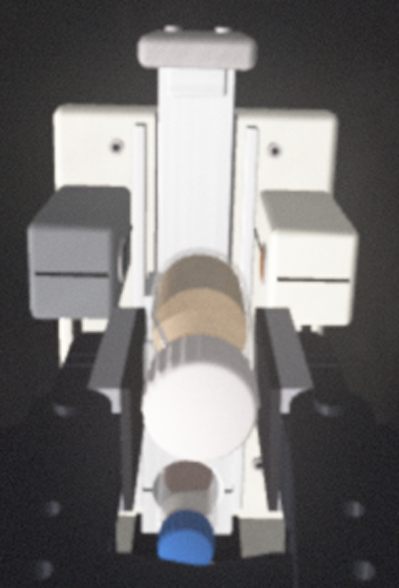

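Run:
```python
from h import *
K=np.array(ctrl.calibration("wrist")["intrinsics"]);C=(K,np.load("pics/C2.npy"))
yaw=-.09;u=np.array([np.cos(yaw),np.sin(yaw)]);c=np.array([.575,-.0183])
for n,p,z,s in(("idxL",(218,240.3),.078,-.038),("idxR",(330,243),.078,-.038),("plate top",(273,132),.08,-.11),("plate fr",(273,122),.08,-.115),("plate back",(273,142),.08,-.105),("net handle",(272,134),.066,-.11),("net beam",(274,230),.062,-.038),("net rearv",(269,348),.057,.062)):
    q=at(C,p,z)[:2]-c;print(n,"origin along:",round(q@u-s,4),"lat",round(q@[-u[1],u[0]],4))
```

```text
idxL origin along: 0.0671 lat -0.0356
idxR origin along: 0.0665 lat 0.0413
plate top origin along: 0.0653 lat -0.0002
plate fr origin along: 0.0643 lat -0.0004
plate back origin along: 0.0665 lat -0.0
net handle origin along: 0.0673 lat -0.0009
net beam origin along: 0.0636 lat 0.0026
net rearv origin along: 0.0663 lat 0.0018
```

Run:
```python
from h import *
K=np.array(ctrl.calibration("wrist")["intrinsics"]);C=(K,np.load("pics/C2.npy"))
im=cv2.imread("pics/w2.png");g=cv2.cvtColor(im,6)
m=(g[270:335,240:310]>225).astype(np.uint8);n,_,st,ce=cv2.connectedComponentsWithStats(m);i=1+st[1:,4].argmax()
print(st[i]+[240,270,0,0,0],ce[i]+[240,270], at(C,(274.7,306.5),.1964)-[.5878,-.0152,.1764], at(C,ce[i]+[240,270],.1964)-[.5878,-.0152,.1764])
go([.6710,-.0270,.120],-.09)
```

```text
[ 248  284   52   51 2147] [272.83698184 309.24685608] [-0.00191931 -0.00141332  0.02      ] [-0.00086893 -0.00213758  0.02      ]
t 7.55 tcp [0.533  0.0774 0.1763] tilt [-0. -0. -1.] w 0.0215 | move mm [-143.6  -96.6   56.3] turn 0.034 F [-0.2  0.8  0.2]
```

drive_tool(
  series=[
    [-36.1,-23.9,0,0,0,0,1],
    [-36.1,-23.9,0,0,0,0,1],
    [-36.1,-23.9,0,0,0,0,1],
    [-36.2,-23.7,0,0,0,0,1],
    [0,0,20,0,0,0.034,1],
    [0,0,40,0,0,0,1],
    [0,0,22,0,0,0,1],
    [0,0,5,0,0,0,1],
    [0,0,4,0,0,0,1],
    [0,0,0,0,0,0,1],
  ],
)

```text
t: 8.8
tool_pos: [0.6729, -0.026, 0.0872]
tcp_rot: [0.141, 3.136, 0.0]
ft_force: [-0.3, 0.3, 0.2]
grip_width: 0.0216
finger_force: 39.4
```

Run:
```python
from h import *
go([.672,-.0258,.066],-.09)
for n in("scene","top"):
    see(n,[("vial_centre",.08),("round_pocket",.028)])
```

```text
t 8.8 tcp [ 0.6729 -0.026   0.0872] tilt [ 0.003  0.    -1.   ] w 0.0216 | move mm [ 1.   0.1 21.2] turn 0.0 F [-0.3  0.3  0.2]
vial_centre [(array([212., 262.]), 0.82, array([0.4425, 0.2275])), (array([261., 294.]), 0.68, array([0.3077, 0.2086])), (array([246., 184.]), 0.6, array([ 0.6624, -0.0212]))]
round_pocket [(array([248., 200.]), 0.81, array([ 0.6618, -0.0278]))]
vial_centre [(array([206., 219.]), 0.62, array([0.492 , 0.1804]))]
round_pocket []
```

drive_tool(
  series=[
    [1,0,1,0,0,0,1],
    [0,0,2,0,0,0,1],
    [0,0,2,0,0,0,1],
    [0,0,2,0,0,0,1],
    [0,0,1,0,0,0,1],
    [0,0,0,0,0,0,1],
    [0,0,0,0,0,0,1],
    [0,0,0,0,0,0,1],
    [0,0,0,0,0,0,1],
    [0,0,0,0,0,0,1],
  ],
)

```text
t: 10.35
tool_pos: [0.671, -0.0255, 0.077]
tcp_rot: [-0.14, -3.138, -0.0]
ft_force: [4.2, 1.9, 0.7]
grip_width: 0.0212
finger_force: 39.5
```

drive_tool(
  series=[
    [-1.2,0.6,3,0,0,0,1],
    [0,0,3,0,0,0,1],
    [0,0,3,0,0,0,1],
    [0,0,1.5,0,0,0,1],
    [0,0,0,0,0,0,1],
    [0,0,0,0,0,0,-0.2],
    [0,0,0,0,0,0,-0.2],
    [0,0,0,0,0,0,-0.2],
    [0,0,0,0,0,0,-0.2],
    [0,0,0,0,0,0,-0.2],
  ],
)

```text
t: 11.6
tool_pos: [0.6721, -0.0254, 0.0667]
tcp_rot: [-0.141, -3.138, 0.0]
ft_force: [-0.1, 0.7, -0.9]
grip_width: 0.0517
finger_force: 0.0
```

drive_tool(
  series=[
    [0,0,-40,0,0,0,-0.2],
    [0,0,-50,0,0,0,-0.2],
    [0,0,-30,0,0,0,-0.2],
    [25,-46,0,0,0,0,-0.2],
    [25,-46,0,0,0,0,-0.2],
    [25,-46,0,0,0,0,-0.2],
    [25,-46,0,0,0,0,-0.2],
    [25,-46,0,0,0,0,-0.2],
    [23,-46,0,0,0,0,-0.2],
    [0,0,0,0,0,0,-0.2],
  ],
)

```text
t: 12.85
tool_pos: [0.4965, -0.2922, 0.1875]
tcp_rot: [-0.155, -3.138, 0.003]
ft_force: [1.4, 0.5, 0.2]
grip_width: 0.0512
finger_force: 0.0
```

Run:
```python
from h import *
C,im=see("wrist",[("standard_centre",.028)])
cv2.imwrite("pics/w4.png",im);np.save("pics/C4.npy",C[1])
p=proj(C,[.5,-.287,.04]);print(p)
x,y=p.astype(int);cv2.imwrite("pics/w4c.png",cv2.resize(im[max(y-80,0):y+100,max(x-100,0):x+100],None,fx=3,fy=3,interpolation=cv2.INTER_CUBIC));print(max(x-100,0),max(y-80,0))
go([.5,-.287,.036],-.09)
```

```text
standard_centre [(array([285., 200.]), 0.79, array([ 0.4984, -0.2852]))]
[283.37844571 205.59093527]
183 125
t 12.95 tcp [ 0.4998 -0.2874  0.187 ] tilt [ 0.  0. -1.] w 0.0511 | move mm [-1.00e-01  4.00e-01  1.51e+02] turn -0.001 F [0.8 1.  1. ]
```

View pics/w4c.png

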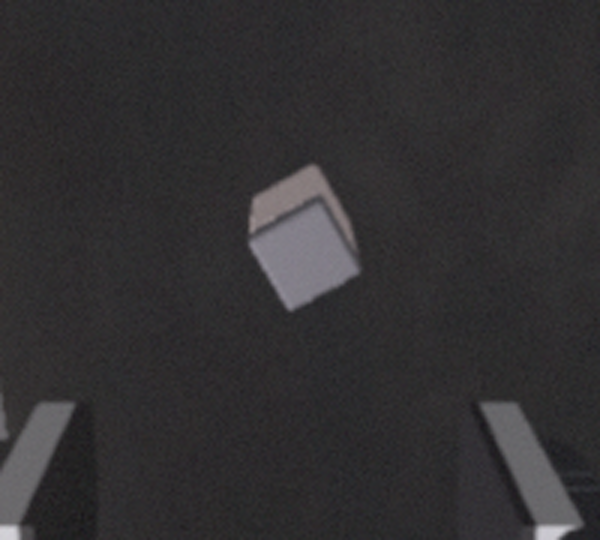

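The crop shows the block standing upright. Its grey top has corners at crop (320,198), (249,241), (291,310) and (360,270), so it is turned roughly 30°.

Run:
```python
from h import *
K=np.array(ctrl.calibration("wrist")["intrinsics"]);C=(K,np.load("pics/C4.npy"))
c=np.array([at(C,np.array(p)/3+[183,125],.056)[:2] for p in((320,198),(249,241),(291,310),(360,270))])
e=np.roll(c,-1,0)-c
print(c.mean(0).round(4),np.linalg.norm(e,axis=1).round(4),np.degrees(np.arctan2(e[:,1],e[:,0])%(np.pi/2)).round(1))
ang=np.mean(np.arctan2(e[:,1],e[:,0])%(np.pi/2))
p=[*c.mean(0)+[.001,.0012],.036]
go(p,ang-np.pi/2);go(p,ang)
```

```text
[ 0.4996 -0.2863] [0.0211 0.0213 0.0206 0.0215] [26.2 24.6 25.7 23.4]
t 12.95 tcp [ 0.4998 -0.2874  0.187 ] tilt [ 0.  0. -1.] w 0.0511 | move mm [ -0.5   2.3 151. ] turn 1.044 F [0.8 1.  1. ]
t 12.95 tcp [ 0.4998 -0.2874  0.187 ] tilt [ 0.  0. -1.] w 0.0511 | move mm [ -0.5   2.3 151. ] turn -0.527 F [0.8 1.  1. ]
```

drive_tool(
  series=[
    [-0.5,2.3,20,0,0,-0.176,-0.2],
    [0,0,20,0,0,-0.176,-0.2],
    [0,0,20,0,0,-0.175,-0.2],
    [0,0,40,0,0,0,-0.2],
    [0,0,38,0,0,0,-0.2],
    [0,0,13,0,0,0,-0.2],
    [0,0,0,0,0,0,-0.2],
    [0,0,0,0,0,0,1],
    [0,0,0,0,0,0,1],
    [0,0,0,0,0,0,1],
  ],
)

```text
t: 14.2
tool_pos: [0.502, -0.2853, 0.0375]
tcp_rot: [-0.681, 3.064, -0.003]
ft_force: [-0.1, 0.5, 7.8]
grip_width: 0.021
finger_force: 40.1
```

Run:
```python
from h import *
go([.6396,-.0225,.170],-.09)
```

```text
t 14.2 tcp [ 0.502  -0.2853  0.0375] tilt [ 0.003 -0.001 -1.   ] w 0.021 | move mm [-236.2  179.5 -132.3] turn 0.527 F [-0.1  0.5  7.8]
```

drive_tool(
  series=[
    [0,0,-40,0,0,0,1],
    [0,0,-50,0,0,0.176,1],
    [0,0,-50,0,0,0.176,1],
    [0,0,0,0,0,0.175,1],
    [-18.9,45.7,0,0,0,0,1],
    [-18.9,45.7,0,0,0,0,1],
    [-18.9,45.7,0,0,0,0,1],
    [-18.9,45.7,0,0,0,0,1],
    [-18.9,45.7,0,0,0,0,1],
    [-18.9,45.6,0,0,0,0,1],
  ],
)

```text
t: 15.45
tool_pos: [0.6389, -0.0205, 0.1764]
tcp_rot: [0.141, 3.138, 0.0]
ft_force: [0.3, -0.5, 1.2]
grip_width: 0.0216
finger_force: 39.2
```

Run:
```python
from h import *
C,im=see("wrist",[("rear_vial_centre",.057),("handle",.066)])
cv2.imwrite("pics/w5.png",im);np.save("pics/C5.npy",C[1])
x,y=proj(C,ctrl.sense()["tool_pos"]+[0,0,.018]).astype(int);print(x-70,y-60)
cv2.imwrite("pics/w5c.png",cv2.resize(im[y-60:y+100,x-100:x+100],None,fx=3,fy=3,interpolation=cv2.INTER_CUBIC));print(x-100,y-60)
go([.6396,-.0225,.170],-.09)
```

```text
rear_vial_centre [(array([138., 258.]), 0.71, array([ 0.6661, -0.1279]))]
handle [(array([274.,  49.]), 0.75, array([ 0.5317, -0.0125]))]
215 246
185 246
t 15.6 tcp [ 0.639  -0.0174  0.1755] tilt [-0.     0.001 -1.   ] w 0.0208 | move mm [-1.  -5.   5.5] turn 0.007 F [-0.8 -0.6 -0.4]
```

View pics/w5c.png

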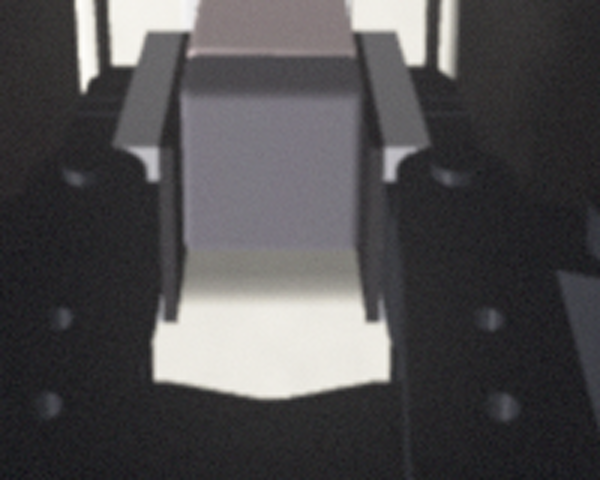

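The crop shows the block held squarely between the pads, with its cap top spanning crop (183,93) to (358,250).

Run:
```python
from h import *
K=np.array(ctrl.calibration("wrist")["intrinsics"]);C=(K,np.load("pics/C5.npy"))
c=np.array([at(C,np.array(p)/3+[185,246],.1945) for p in((183,93),(362,93),(357,250),(186,250))]);s=ctrl.sense()
M=R.from_rotvec(s["tcp_rot"]).as_matrix()
print(((c-s["tool_pos"])@M*1000).round(1),((c.mean(0)-s["tool_pos"])@M*1000).round(1))
C2=(K,np.load("pics/C2.npy"));print("vial in tool",((at(C2,(274.7,306.5),.1964)-[.5878,-.0152,.1764])@M*1000).round(1))
go([.6396,-.0225,.09],-.09)
```

```text
[[ 12.4 -14.1 -19. ]
 [ 12.3   6.9 -19. ]
 [ -8.7   6.6 -19. ]
 [ -8.5 -14.3 -19. ]] [  1.9  -3.7 -19. ]
vial in tool [  1.8  -1.5 -20. ]
t 15.6 tcp [ 0.639  -0.0174  0.1755] tilt [-0.     0.001 -1.   ] w 0.0208 | move mm [-1.  -5.1 85.5] turn 0.007 F [-0.8 -0.6 -0.4]
```

drive_tool(
  series=[
    [-1,-5,10,0,0,0.007,1],
    [0,0,30,0,0,0,1],
    [0,0,30,0,0,0,1],
    [0,0,12,0,0,0,1],
    [0,0,0,0,0,0,1],
    [0,0,3,0,0,0,1],
    [0,0,3,0,0,0,1],
    [0,0,2,0,0,0,1],
    [0,0,2,0,0,0,1],
    [0,0,0,0,0,0,1],
  ],
)

```text
t: 16.85
tool_pos: [0.64, -0.0269, 0.0872]
tcp_rot: [0.152, 3.135, 0.001]
ft_force: [-6.7, 1.2, 18.9]
grip_width: 0.0212
finger_force: 42.1
```

Run:
```python
from h import *
go([.6396,-.0225,.0655],-.09)
```

```text
t 16.85 tcp [ 0.64   -0.0269  0.0872] tilt [ 0.003  0.001 -1.   ] w 0.0212 | move mm [ 0.9  4.3 21.7] turn -0.007 F [-6.7  1.2 18.9]
```

drive_tool(
  series=[
    [0,0,-8,0,0,-0.007,1],
    [0.5,4.3,0,0,0,0,1],
    [0,0,0,0,0,0,1],
    [0,0,0,0,0,0,1],
    [0,0,3,0,0,0,1],
    [0,0,3,0,0,0,1],
    [0,0,3,0,0,0,1],
    [0,0,2,0,0,0,1],
    [0,0,0,0,0,0,1],
    [0,0,0,0,0,0,1],
  ],
)

```text
t: 18.1
tool_pos: [0.6421, -0.0232, 0.0851]
tcp_rot: [0.141, 3.13, 0.001]
ft_force: [-1.7, -1.1, 20.4]
grip_width: 0.0216
finger_force: 43.8
```

Run:
```python
from h import *
go([.6396,-.0225,.0655],-.09)
```

```text
t 18.1 tcp [ 0.6421 -0.0232  0.0851] tilt [ 0.008  0.    -1.   ] w 0.0216 | move mm [ 2.7  0.5 19.6] turn -0.0 F [-1.7 -1.1 20.4]
```

drive_tool(
  series=[
    [0,0,-6,0,0,0,1],
    [0,0,-6,0,0,0,1],
    [0,0,0,0,0,0,1],
    [0,0,0,0,0,0,1],
    [0,0,0,0,0,0,1],
    [0,0,0,0,0,0,1],
    [0,0,0,0,0,0,1],
    [0,0,0,0,0,0,1],
    [0,0,0,0,0,0,1],
    [0,0,0,0,0,0,1],
  ],
)

```text
t: 19.35
tool_pos: [0.6387, -0.0226, 0.0928]
tcp_rot: [-0.141, -3.138, 0.0]
ft_force: [-0.1, -0.7, 0.3]
grip_width: 0.0208
finger_force: 40.9
```

Run:
```python
from h import *
go([.6396,-.0225,.0655],-.09)
C,im=see("wrist",[("standard_centre",.085),("square_pocket",.028),("beam",.062)])
cv2.imwrite("pics/w6.png",im);np.save("pics/C6.npy",C[1])
x,y=proj(C,ctrl.sense()["tool_pos"]+[0,0,0]).astype(int);print(x,y)
cv2.imwrite("pics/w6c.png",cv2.resize(im[y-140:y+60,x-130:x+130],None,fx=3,fy=3,interpolation=cv2.INTER_CUBIC));print(x-130,y-140)
```

```text
t 19.35 tcp [ 0.6387 -0.0226  0.0928] tilt [-0. -0. -1.] w 0.0208 | move mm [-0.9  0.2 27.3] turn 0.0 F [-0.1 -0.7  0.3]
standard_centre [(array([274., 268.]), 0.65, array([ 0.6343, -0.0234]))]
square_pocket []
beam [(array([276., 184.]), 0.63, array([ 0.6022, -0.02  ]))]
277 285
147 145
```

View pics/w6c.png

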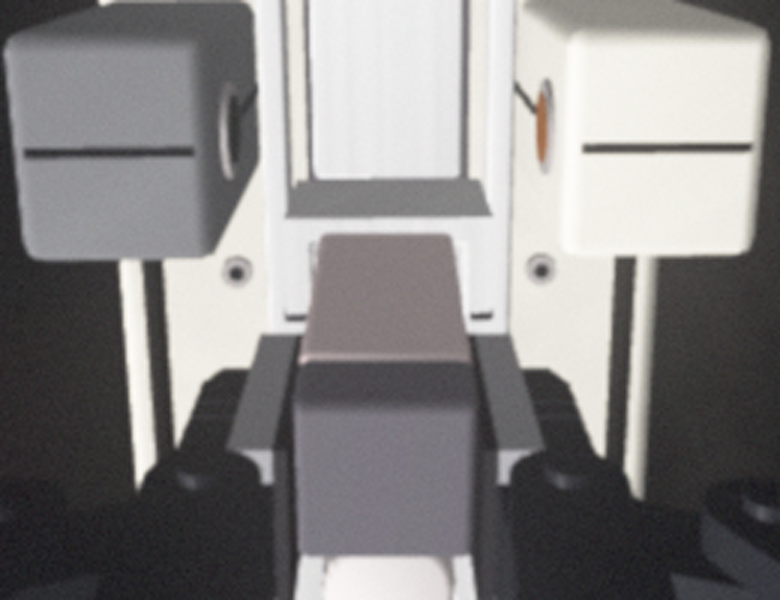

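The crop shows the carriage rim with its centre ticks for the square pocket at (295,317) and (482,317). The block's lower front edge is at row 235, columns 318 to 455.

Run:
```python
from h import *
K=np.array(ctrl.calibration("wrist")["intrinsics"]);C=(K,np.load("pics/C6.npy"))
s=ctrl.sense();M=R.from_rotvec(s["tcp_rot"]).as_matrix();f=lambda p,z:((at(C,np.array(p)/3+[147,145],z)-s["tool_pos"])@M*1000).round(1)
print("ticks",f((295,317),.05),f((482,317),.05),"carr front",f((289,216),.05),f((491,216),.05),"idx",f((110,152),.078),f((667,147),.078))
for z in(.055,.058): print("block front bottom",f((318,237),z),f((455,237),z))
print("cap",f((296,400),.111),f((476,400),.111),f((472,555),.111),f((298,555),.111))
```

```text
ticks [ -1.2 -16.5  42.8] [-1.3 16.2 42.8] carr front [ 17.1 -17.1  42.8] [17.1 17.3 42.8] idx [ 34.5 -39.6  14.8] [35.2 39.  14.8]
block front bottom [ 14.9 -11.9  37.8] [14.9 10.9 37.8]
block front bottom [ 15.8 -11.7  34.8] [15.8 10.7 34.8]
cap [ 12.  -11.3 -18.2] [ 12.    9.9 -18.2] [ -8.7   9.8 -18.2] [ -8.7 -11.5 -18.2]
```

drive_tool(
  series=[
    [-4,0.5,0,0,-0.02,0,1],
    [0,0,0,0,0,0,1],
    [0,0,0,0,0,0,1],
    [0,0,3,0,0,0,1],
    [0,0,3,0,0,0,1],
    [0,0,3,0,0,0,1],
    [0,0,2,0,0,0,1],
    [0,0,2,0,0,0,1],
    [0,0,0,0,0,0,1],
    [0,0,0,0,0,0,1],
  ],
)

```text
t: 20.8
tool_pos: [0.6432, -0.0225, 0.0796]
tcp_rot: [0.14, 3.118, -0.002]
ft_force: [2.6, -0.0, -1.8]
grip_width: 0.0211
finger_force: 40.6
```

Run:
```python
from h import *
go([.642,-.0225,.0655],-.09)
```

```text
t 20.8 tcp [ 0.6432 -0.0225  0.0796] tilt [ 0.02  -0.002 -1.   ] w 0.0211 | move mm [ 1.4 -0.1 14.1] turn 0.0 F [ 2.6 -0.  -1.8]
```

drive_tool(
  series=[
    [-0.5,0,3,0,0,0,1],
    [0,0,3,0,0,0,1],
    [0,0,3,0,0,0,1],
    [0,0,3,0,0,0,1],
    [0,0,1.5,0,0,0,1],
    [0,0,1.5,0,0,0,1],
    [0,0,0,0,0,0,1],
    [0,0,0,0,0,0,1],
    [0,0,0,0,0,0,1],
    [0,0,0,0,0,0,1],
  ],
)

```text
t: 22.05
tool_pos: [0.6437, -0.0226, 0.0649]
tcp_rot: [0.14, 3.119, -0.001]
ft_force: [-2.9, 0.7, 4.1]
grip_width: 0.0211
finger_force: 41.3
```

drive_tool(
  series=[
    [0,0,0,0,0,0,-0.2],
    [0,0,0,0,0,0,-0.2],
    [0,0,0,0,0,0,-0.2],
    [0,0,-5,0,0.02,0,-0.2],
    [0,0,-25,0,0,0,-0.2],
    [0,0,-40,0,0,0,-0.2],
    [0,0,-40,0,0,0,-0.2],
    [40,0,0,0,0,0,-0.2],
    [40,0,0,0,0,0,-0.2],
    [0,0,0,0,0,0,-0.2],
  ],
)

```text
t: 23.3
tool_pos: [0.5618, -0.0153, 0.1753]
tcp_rot: [-0.141, -3.137, -0.002]
ft_force: [0.7, 0.3, -0.0]
grip_width: 0.0514
finger_force: 0.0
```

Run:
```python
from h import *
C,im=see("wrist",[("standard_centre",.056),("vial_centre",.057),("rear_vial_centre",.057),("handle",.066),("beam",.062),("round_pocket",.028)])
cv2.imwrite("pics/w7.png",im);np.save("pics/C7.npy",C[1])
s=ctrl.sense();M=R.from_rotvec(s["tcp_rot"]).as_matrix()
for n in("standard_centre","vial_centre","rear_vial_centre"): print(n,[(np.round(d["xy"]),round(d["confidence"],2)) for d in ctrl.recognise("wrist",n)[:3]])
u=np.array([np.cos(-.09),np.sin(-.09)]);P=np.array([.673,-.0257])
for k,(d,z) in dict(std=(-.032,.084),vial=(0,.086),rear=(.032,.086)).items(): print(k,proj(C,[*(P+d*u),z]).round(1),proj(C,[*(P+d*u),.056]).round(1))
go([.533,-.013,.077],np.pi/2-.09)
S=see("scene",[("standard_centre",.056),("vial_centre",.057),("rear_vial_centre",.057)])
```

```text
standard_centre [(array([274., 306.]), 0.97, array([ 0.638, -0.024]))]
vial_centre [(array([533.,  96.]), 0.79, array([0.4975, 0.1634]))]
rear_vial_centre [(array([275., 376.]), 0.66, array([ 0.7026, -0.0286]))]
handle []
beam [(array([274., 266.]), 0.66, array([ 0.6019, -0.0203]))]
round_pocket []
standard_centre [(array([275., 313.]), 0.7)]
vial_centre [(array([530.,  97.]), 0.9), (array([274., 260.]), 0.16)]
rear_vial_centre []
std [275.7 329.4] [275.6 309.1]
vial [275.7 369.5] [275.6 344.4]
rear [275.7 405.6] [275.6 377.7]
t 23.8 tcp [ 0.5643 -0.0156  0.1746] tilt [-0. -0. -1.] w 0.0514 | move mm [31.3 -0.2 97.6] turn -1.571 F [-0.2  0.2  0.7]
standard_centre [(array([253., 195.]), 0.72, array([ 0.6399, -0.0278]))]
vial_centre [(array([245., 192.]), 0.4, array([ 0.6642, -0.0194]))]
rear_vial_centre [(array([276., 186.]), 0.61, array([ 0.635 , -0.1043]))]
```

Run:
```python
from h import *
im=cv2.imread("pics/w7.png");g=cv2.cvtColor(im,6).astype(int)
K=np.array(ctrl.calibration("wrist")["intrinsics"]);C=(K,np.load("pics/C7.npy"))
u=np.array([np.cos(-.09),np.sin(-.09)]);v=np.array([-u[1],u[0]]);P=np.array([.6402,-.0232])
for z in(.084,.090): print(z,[proj(C,[*(P+a*u+b*v),z]).round(1).tolist() for a,b in((-.011,-.011),(-.011,.011),(.011,.011),(.011,-.011))])
print("base front at rim",proj(C,[*(P-.011*u),.05]).round(1),"cap seam?")
print(g[280:352,275].tolist());print(g[330,235:318].tolist())
Q=np.array([.5415,-.0153]);print("plate proj",[proj(C,[*(P-.108*u+a*u),.08]).round(1).tolist() for a in(-.005,.005)]);print(g[120:200,275].tolist())
```

```text
0.084 [[259.5, 314.6], [290.7, 314.6], [290.3, 341.8], [259.8, 341.8]]
0.09 [[259.1, 319.2], [291.1, 319.2], [290.7, 346.9], [259.5, 347.0]]
base front at rim [275.  291.8] cap seam?
[134, 133, 143, 209, 236, 238, 236, 228, 201, 157, 136, 135, 134, 135, 138, 136, 132, 135, 133, 136, 135, 137, 132, 141, 130, 102, 86, 89, 90, 88, 89, 90, 98, 114, 128, 132, 133, 132, 133, 130, 133, 132, 133, 131, 134, 131, 132, 132, 132, 132, 134, 132, 132, 132, 134, 135, 133, 134, 141, 156, 162, 162, 162, 164, 164, 156, 146, 142, 145, 144, 142, 144]
[244, 243, 243, 243, 245, 243, 243, 243, 243, 243, 243, 242, 241, 239, 240, 243, 239, 236, 233, 232, 234, 234, 233, 232, 230, 206, 150, 138, 135, 130, 135, 133, 132, 131, 134, 134, 132, 130, 131, 134, 134, 132, 133, 133, 133, 134, 132, 128, 133, 133, 132, 132, 133, 132, 121, 143, 203, 230, 233, 235, 236, 238, 241, 240, 237, 235, 225, 218, 229, 238, 241, 240, 240, 241, 240, 240, 239, 240, 239, 239, 239, 237, 238]
plate proj [[275.0, 169.3], [275.0, 184.7]]
[42, 45, 39, 43, 40, 39, 39, 42, 42, 40, 43, 43, 41, 41, 43, 43, 42, 41, 44, 48, 43, 44, 47, 48, 44, 42, 40, 46, 43, 48, 49, 47, 46, 51, 48, 50, 52, 49, 54, 85, 101, 105, 101, 105, 106, 106, 104, 107, 110, 117, 134, 156, 173, 194, 203, 202, 199, 201, 200, 202, 203, 204, 206, 226, 237, 235, 235, 235, 236, 238, 240, 240, 239, 241, 241, 242, 241, 241, 241, 241]
```

Run:
```python
from h import *
print(ctrl.sense()["q"].round(2))
go([.5328,-.0133,.056],np.pi/2-.09)
```

```text
[-0.39  0.31  0.45  1.65 -0.14  1.21  1.57]
t 24.0 tcp [ 0.5641 -0.0155  0.1747] tilt [-0. -0. -1.] w 0.0513 | move mm [ 31.3  -0.6 118.7] turn -1.571 F [-0.1  0.2  0.3]
```

drive_tool(
  series=[
    [31.3,-0.6,0,0,0,0,-0.2],
    [0,0,0,0,0,0.1746,-0.2],
    [0,0,0,0,0,0.1746,-0.2],
    [0,0,0,0,0,0.1746,-0.2],
    [0,0,0,0,0,0.1746,-0.2],
    [0,0,0,0,0,0.1746,-0.2],
    [0,0,0,0,0,0.1746,-0.2],
    [0,0,0,0,0,0.1746,-0.2],
    [0,0,0,0,0,0.1746,-0.2],
    [0,0,0,0,0,0.1742,-0.2],
  ],
)

```text
t: 25.25
tool_pos: [0.5328, -0.0132, 0.1748]
tcp_rot: [-2.325, -2.113, -0.0]
ft_force: [0.5, 0.2, 0.5]
grip_width: 0.0513
finger_force: 0.0
```

Run:
```python
from h import *
go([.5328,-.0133,.056],np.pi/2-.09)
```

```text
t 25.25 tcp [ 0.5328 -0.0132  0.1748] tilt [ 0.  0. -1.] w 0.0513 | move mm [-1.000e-01  0.000e+00  1.188e+02] turn -0.006 F [0.5 0.2 0.5]
```

drive_tool(
  series=[
    [0,0,40,0,0,0,-0.2],
    [0,0,40,0,0,0,-0.2],
    [0,0,30,0,0,0,-0.2],
    [0,0,8,0,0,0,-0.2],
    [0,0,0,0,0,0,-0.2],
    [0,0,0,0,0,0,1],
    [0,0,0,0,0,0,1],
    [0,0,0,0,0,0,1],
    [0,0,0,0,0,0,1],
    [0,0,0,0,0,0,1],
  ],
  grip_force=60,
)

```text
t: 26.5
tool_pos: [0.5328, -0.0131, 0.0579]
tcp_rot: [-2.318, -2.12, -0.001]
ft_force: [-4.0, 0.8, 9.6]
grip_width: 0.0091
finger_force: 59.1
```

Run:
```python
from h import *
s=ctrl.sense();go([*(s["tool_pos"][:2]-.068*np.array([np.cos(-.09),np.sin(-.09)])),s["tool_pos"][2]],np.pi/2-.09);print(s["finger_force"])
```

```text
t 26.5 tcp [ 0.5328 -0.0131  0.0579] tilt [ 0.     0.001 -1.   ] w 0.0091 | move mm [  0. -68.  -0.] turn 0.001 F [-4.   0.8  9.6]
59.056100249290466
```

drive_tool(
  series=[
    [0,-4,0,0,0,0,1],
    [0,-8,0,0,0,0,1],
    [0,-9,0,0,0,0,1],
    [0,-10,0,0,0,0,1],
    [0,-10,0,0,0,0,1],
    [0,-10,0,0,0,0,1],
    [0,-9,0,0,0,0,1],
    [0,-6,0,0,0,0,1],
    [0,-2,0,0,0,0,1],
    [0,0,0,0,0,0,1],
  ],
)

```text
t: 27.75
tool_pos: [0.4671, -0.0077, 0.0579]
tcp_rot: [2.316, 2.117, 0.005]
ft_force: [7.4, -3.2, -1.0]
grip_width: 0.0091
finger_force: 58.8
```

Run:
```python
from h import *
s=ctrl.sense();p=s["tool_pos"];u=np.array([np.cos(-.09),np.sin(-.09)]);print("pulled",(np.array([.5328,-.0131])-p[:2])@u)
go(p,np.pi/2-.09)
for n in("wrist","scene","top"):
    print(n);C,im=see(n,[("handle",.066),("standard_centre",.056),("vial_centre",.057),("rear_vial_centre",.057),("beam",.062)]);cv2.imwrite(f"pics/end_{n}.png",im);np.save(f"pics/C8{n}.npy",C[1])
```

```text
pulled 0.06588801791600343
t 27.75 tcp [ 0.4671 -0.0077  0.0579] tilt [ 0.005 -0.001 -1.   ] w 0.0091 | move mm [0. 0. 0.] turn 0.0 F [ 7.4 -3.2 -1. ]
wrist
handle []
standard_centre [(array([530., 278.]), 0.83, array([ 0.5723, -0.016 ]))]
vial_centre []
rear_vial_centre []
beam []
scene
handle [(array([294., 223.]), 0.71, array([ 0.4584, -0.0112]))]
standard_centre [(array([270., 204.]), 0.73, array([ 0.5769, -0.0326]))]
vial_centre [(array([212., 259.]), 0.83, array([0.4751, 0.2072])), (array([259., 201.]), 0.51, array([ 0.603 , -0.0178]))]
rear_vial_centre [(array([251., 194.]), 0.65, array([ 0.6453, -0.0259])), (array([274., 187.]), 0.48, array([ 0.6356, -0.0962]))]
beam [(array([257., 198.]), 0.63, array([ 0.6127, -0.0191]))]
top
handle []
standard_centre [(array([294., 173.]), 0.38, array([ 0.6041, -0.0163])), (array([293., 157.]), 0.38, array([ 0.6429, -0.0143]))]
vial_centre [(array([208., 217.]), 0.62, array([0.4991, 0.1788])), (array([166., 274.]), 0.56, array([0.3712, 0.2678])), (array([292., 172.]), 0.42, array([ 0.6069, -0.0104]))]
rear_vial_centre [(array([295., 158.]), 0.63, array([ 0.6395, -0.0187])), (array([340., 149.]), 0.62, array([ 0.6627, -0.1239]))]
beam [(array([296., 168.]), 0.59, array([ 0.6147, -0.0205]))]
```

drive_tool(
  series=[
    [0,-1,0,0,0,0,1],
    [0,-1,0,0,0,0,1],
    [0,0,0,0,0,0,1],
    [0,0,0,0,0,0,1],
    [0,0,0,0,0,0,1],
    [0,0,0,0,0,0,1],
    [0,0,0,0,0,0,1],
    [0,0,0,0,0,0,1],
    [0,0,0,0,0,0,1],
    [0,0,0,0,0,0,1],
  ],
)

```text
t: 29.9
tool_pos: [0.4653, -0.0076, 0.0579]
tcp_rot: [2.316, 2.117, 0.005]
ft_force: [7.4, -3.2, -0.6]
grip_width: 0.009
finger_force: 58.7
```

Run:
```python
from h import *
s=ctrl.sense();p=s["tool_pos"];u=np.array([np.cos(-.09),np.sin(-.09)]);print("pulled",(np.array([.5328,-.0131])-p[:2])@u,p[2],s["qd"].round(4))
C,im=see("wrist",[("standard_centre",.056)])
cv2.imwrite("pics/end_w2.png",im);g=cv2.cvtColor(im,6).astype(int)
c=np.array([.5328,-.0131])+.072*u;v=np.array([-u[1],u[0]])  # beam
for k in(-.04,.04): print("index line expected px",proj(C,[*(c+k*v),.078]).round(1))
print("block top px expected",proj(C,[*(c-.032*u),.084]).round(1))
```

```text
pulled 0.06772143739481877 0.057910476672485826 [ 0.0004  0.0006  0.0002 -0.0003  0.0001 -0.0004 -0.0004]
standard_centre [(array([532., 279.]), 0.94, array([ 0.5711, -0.0164]))]
index line expected px [638.6 398.9]
index line expected px [704.2 196.1]
block top px expected [593.6 315.2]
```

```bash
python3 -c "
from cell import ctrl
print(ctrl.job_done())"
```

```text
the job is handed in; nothing more can be done
None
```

I seated the block and the loose vial in their pockets and handed the job in with the carriage still held, pulled out about 67.7 mm by the tool position (target 68 mm, at rest, spring pull about 8 N). I had used all ten picture views by then, so the vials' final depth and the beam marks were not confirmed by eye, and the judge returned no verdict.

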